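# Hang a shelf bracket from the roll-top hardware bin

### The job

Roll the bin's slatted cover right open, lift out the longer of the two shelf brackets, hook its claws into the top two slots of the slotted upright and press it down until it is fully home and the clip is pushed down. Then roll the cover fully shut again, leaving the short bracket in the bin and everything else on the bench where it is.

Things in the scene. Friction and masses are not known exactly. Their poses are not given: they have to be found in the camera images.
- bin: Plywood roll-top bin fixed to the bench, left or right, 340 long (x) x 294 wide (y) x 240 high, half-round in side view. Origin on the bench under its centre; front to its -x; yaw up to 0.2. Inner side faces at y = +-135, floor 10 above the bench, front wall x -154 to -144, 94 high; fixed hood over the back from x = +55. With the cover right open the mouth is free from above for x -145 to +25.
- rack_a (a point): One of the bin's two bracket places: on the bin's floor at x = 0, y = +55; axes as the bin's. A wooden step (its top 42 above this floor) at x -135 to -70 carries the bracket's arm; wooden fins 6 thick, 9 to 15 either side of the place's mid-plane, hold the bracket on edge: front fins x -96 to -76, up to 56 above the floor; rear fins x -22 to +8, up to 34 above the floor.
- rack_b (a point): The other place, the same, at y = -55.
- bin_axis (a point): The axis about which the cover's circular track is centred: on the bin's mid-plane, 70 above the bench, axis along the bin's y; this point's axes are the bin's.
- cover (a joint): Angle of the bin's slatted wooden cover (rigid curved shell, outer radius 154 about bin_axis, 264 wide) along its track: 0 = fully shut (lower lip at the front wall), pi/2 = fully open (rolled up and back under the hood); starts between 0 and 0.35. Stays where it is left; takes 2 to 6 N at the handle.
- cover_grip (a point): Centre of the cover's handle, a steel bar 18 in diameter, 40 long along the bin's y, on two small posts. It lies 190 from bin_axis, in the bin's mid-plane, at an angle of 0.262 rad + the cover angle above the bin's -x direction; 27 clear of the slats. Fingers pointing down can pinch its two flat ends (across the 40); the bar turns between them as the cover rolls.
- long_bracket: The longer steel shelf bracket, about 0.3 kg: a level arm 135 long, 14 thick, 30 deep, with a heel 72 high, 18 long at the claw end. Origin on the heel's flat back face, mid-thickness, at its underside; the arm runs to -x at z = 42 to 72. Starts on edge in rack_a or rack_b, axes as the bin's, claws to the bin's back. Grip across the 14 from above, 50 from the back face, between the fins.
- claws (a point): On the long bracket's back face, 36 above its origin, midway between its two claws; axes as the bracket's. The claws stick out to +x, 7 thick: necks at z = 14 to 24 and 58 to 68 above the bracket's origin, 7 clear length, then hooks from x = 7 to 15 that reach 14 below their necks.
- short_bracket: The shorter bracket, same but the arm is 95 long; stands in the bin's other place and stays there.
- upright: Steel slotted upright, a channel 42 wide, open at the back, on a wooden foot (x -25 to 85, 110 wide, 38 high) fixed to the bench, on the side where the bin is not. Origin on the bench below the middle of its front face; front to its -x; top at z = 228; yaw within 0.2 rad. Front plate x 0 to 5, with four slots in a column, each 12 wide and 32 high, lower edges at z = 56, 100, 144, 188.
- seat (a point): Where the long bracket's origin is when fully home in the top two slots: upright's front face, 130 above the bench; axes as the upright's (and the bracket's then). The bracket enters 18 (15 to 21) higher, hooks level with the slots, is pushed to +x until its back face meets the plate, then lowered until its necks sit on the slots' lower edges.
- clip (a joint): Small dark steel locking clip inside the upright behind the second slot from the top, pushed down by the lower hook: 0 = up; about 0.009 m with the bracket fully home (stop at 0.011). Stiff with friction (5 N, more if the bracket binds on the plate), so the bracket's weight does not move it: it must be pressed; it stays down.
- hammer: Hammer lying near the robot; leave alone.
- screwdriver: Screwdriver lying near the robot; leave alone.
- tape: Tape measure, 70 x 45 x 55 high, in front of the upright's foot; leave alone.
- jar: Jar, 60 diameter, 85 high, behind the upright; leave alone.
- mug: White mug, 95 high, left side; leave alone.
- spray_can: Spray can, 66 diameter, 190 high, right side; leave alone.
- offcut: Timber offcut 90 x 140 x 38, right side; leave alone.
Things that resemble listed ones, but are neither listed nor needed, are in the scene too. There is more than one size of the upright; the one meant has the size given above.

How it is judged:
By the outcome, as a careful person would: the job done as asked, in the order asked, and still so for the second after the job is handed in, with the robot touching nothing.
It also fails if it takes over 72 s, if anything falls off the work surface, if the arm or the gripper's body presses on something with over 40 N, if the wrist force passes 120 N, or if a joint passes its speed limit or range.

### The arm

A 6-joint arm with a two-finger parallel gripper is mounted at the origin on the work surface. World frame = base frame: x ahead of the robot, y to its left, z up, the work surface at z = 0. Lengths are in m, angles in rad, forces in N, time in s.
With the tool pointing down it reaches from about 0.35 to 0.725 m from the base axis. Payload 4.3 kg.
Tool frame: the origin (TCP) lies on the centre line of the jaws, within the pads' length; the fingertips stand ahead of it and the grasp point (between the pads) lies 2 mm behind it (bot.tcp_to_tips is the z of the fingertips in the tool frame, in m); z points along the fingers, y is the line along which they close (so a half turn about z gives the same grasp; the last joint's range is limited). The gripper opens to 85 mm and grips with 20 to 120 N. Pads are 22 mm wide; open, the fingers measure 114 mm over their backs; the gripper's body (76 mm by 85 mm) begins 54 mm behind the grasp point. The pads swing forward as they close: fully open they stand 13 mm farther back than shut.
Start: joints at [-1.282, 0.377, 0.081, 1.274, 0, 1.46], TCP at [0.223, -0.53, 0.248] pointing down, gripper open.
Joint ranges: [-2.72, 2.72], [-0.84, 1.66], [-1.02, 1.22], [-1.77, 2.12], [-1.37, 1.28], [-3.14, 3.14]. Speed limits (rad/s): [2.57, 2.57, 3.14, 3.14, 3.14, 3.14].

### API

Orientations are given as a unit quaternion [x, y, z, w].
In Python, from plant import bot, imaging gives the robot as it stands. The module is installed in compiled form; this text tells all that it offers.
- The arm moves only by the shell command python3 -m inch 'ROWS' [OPENING] [FORCE]. ROWS is JSON, one flat list of numbers, 4 for each row, row after row: the shift along the tool's x, y, z in mm, then the turn about the tool's z in degrees. In form: [x, y, z, twist, x, y, z, twist, ...]. A call has 1 to 5 rows; each row shifts and turns the commanded pose from where the row before left it, along the tool's axes as they then stand; what a row does not reach is not made up. A row lasts 1/10 s, in which the tool goes at most 50 mm and 8.59 degrees, less where a joint would pass 70% of its speed; a pose out of reach is approached as far as the arm can. A call with a gripper value outside its range is refused whole. OPENING is the opening, from 0 (shut) to 1 (fully open), set as the call begins (- or left out, the last holds). The fingers move at their own pace and stop on an object; FORCE is the grip in N (left out, the last holds). Time passes only in rows, so rows that do not move let the fingers close. It gives the time, the measured TCP pose, the force, the opening and the grip force at its end, in the units of the state.
- bot.get_state(): the state, without advancing time (a new reading comes with each control period).
- imaging.capture(name): name is "scene" or "top" or "wrist"; returns (picture, depth): 384x512x3 uint8, red, green, blue; 384x512 float32, m along the optical axis (not along the pixel's ray), 0 where there is no reading.
- imaging.camera_params(name): a dict with "intrinsics" (3x3 intrinsics, pixels), "camera_from_world" (4x4, takes a point from world to camera coordinates). Camera axes: x right, y down, z forward; pixel columns grow to the right and rows downward; lengths in m; the calibration is good to about 2 mm. The wrist camera is an equidistant fisheye: a pixel r from the principal point sees the ray r / f radians off the axis. A picture is of the moment at which its call begins: read the wrist's pose just before it. camera_params takes no time and is no camera call; for the wrist camera it gives the pose at the moment of the call.
- bot.hand_in(): hands the job in; it is judged then, once.
The state is a dict: "clock": time; "joint_positions": joint angles; "qd": joint speeds; "tau": joint torques, N m; "position": TCP position; "orientation": TCP orientation; "wrist_force": force on the tool from outside, world axes, zero at the start; "ft_torque": the same for the moment, N m; "width": finger opening in m; "finger_force": force on a finger pad.
Only numpy, scipy, OpenCV 4.12 (cv2) and the standard library are available. Lean on these libraries where they do the work, as an engineer would, in place of code of your own. Each camera call takes 0.05 s, during which the arm holds its last target. There are 200 camera calls.

## Working session

There is one attempt and no reset: what is moved stays moved. The work goes in short steps, Python scripts to look and compute and a shell command to move; the robot and the scene stay as the last step left them, time stands still between calls to the robot, and variables do not carry over. Pictures are saved under pics/ and viewed, at most 10 in all, crops included, and the job is handed in when it is done.

```bash
mkdir -p pics; python3 - <<'E'
from plant import bot, imaging
import cv2,numpy as np
s=bot.get_state(); print(s['clock'],s['position'],s['orientation'],bot.tcp_to_tips,s['width'])
for n in('scene','top'):
    p,d=imaging.capture(n); cv2.imwrite(f'pics/{n}0.png',p[:,:,::-1]); np.savez(f'{n}0.npz',p=p,d=d,**imaging.camera_params(n))
    c=imaging.camera_params(n); print(n,np.linalg.inv(c['camera_from_world']).round(3).tolist())
E
```

```text
0.0 [ 0.2230908  -0.52928537  0.24735293] [ 9.80190618e-01  1.98053735e-01 -9.51722994e-05 -1.03015131e-03] 0.017 0.08513928277913345
scene [[-0.975, 0.212, -0.069, 0.599], [0.223, 0.923, -0.313, 0.455], [-0.003, -0.321, -0.947, 1.534], [0.0, 0.0, 0.0, 1.0]]
top [[-0.003, -0.981, 0.195, 0.177], [-1.0, 0.003, 0.002, -0.033], [-0.003, -0.195, -0.981, 1.779], [0.0, 0.0, 0.0, 1.0]]
```

View pics/scene0.png

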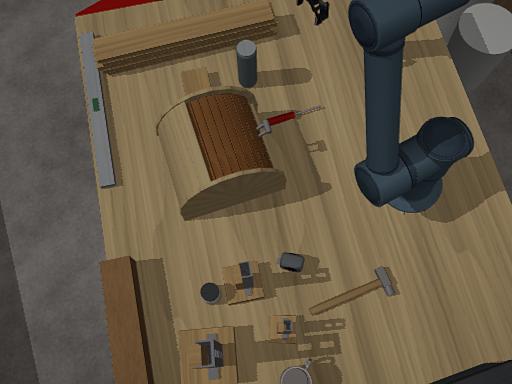

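View pics/top0.png

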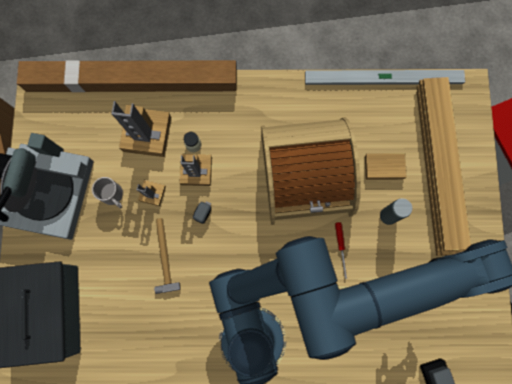

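The bin is at top px (262–357, 120–220) with its handle at (318,207). The middle upright, at top px (196,167), has the jar behind it at (191,140) and the tape in front at (202,212). I'll check its height and fit both poses.

```bash
cat > h.py <<'E'
import numpy as np,cv2
from scipy.optimize import least_squares,minimize
from scipy.spatial.transform import Rotation as R
from plant import bot,imaging
def cloud(p,d,K,T):
    v,u=np.nonzero(d>0); z=d[v,u]; c=np.c_[(u-K[0,2])/K[0,0]*z,(v-K[1,2])/K[1,1]*z,z]
    W=np.linalg.inv(T); return c@W[:3,:3].T+W[:3,3],p[v,u],u,v
def load(n):
    f=np.load(n+'.npz'); return cloud(f['p'],f['d'],f['intrinsics'],f['camera_from_world'])
def loc(P,b):
    c,s=np.cos(b[2]),np.sin(b[2]); q=P[:,:2]-b[:2]
    return np.c_[q[:,0]*c+q[:,1]*s,-q[:,0]*s+q[:,1]*c,P[:,2]]
E
python3 - <<'E'
from h import *
for n in('top0','scene0'):
    P,C,u,v=load(n)
    print(n,'bench z',np.median(P[:,2]))
    # uprights
    if n=='top0':
        for name,(a,b,c,d) in dict(big=(112,172,100,156),mid=(178,213,150,188),small=(135,165,180,208),bin=(258,360,115,222)).items():
            m=(u>=a)&(u<b)&(v>=c)&(v<d); Q=P[m]
            print(name,np.percentile(Q[:,2],[50,90,99]),Q[Q[:,2]>Q[:,2].max()-.012].mean(0),Q[Q[:,2]>.02].min(0),Q[Q[:,2]>.02].max(0))
E
```

```text
top0 bench z 0.0016470203018836838
big [0.0535628  0.25989708 0.32847152] [0.71197101 0.39204923 0.32752359] [0.65307862 0.29855745 0.02007295] [0.82138018 0.47687398 0.33452598]
mid [0.03723057 0.16483355 0.22827178] [0.58063373 0.20175459 0.22773817] [0.5442682  0.14531165 0.02005282] [0.67311601 0.2573722  0.23518766]
small [0.02406406 0.10716091 0.15993225] [0.50332621 0.36195827 0.15903855] [0.46979661 0.31401541 0.02001055] [0.56152106 0.40350636 0.16568578]
bin [0.19419985 0.22459524 0.23923115] [ 0.58446098 -0.20878784  0.24148074] [ 0.40149889 -0.36144218  0.02026769] [ 0.76328529 -0.03561292  0.25011678]
scene0 bench z -7.634168801584629e-05
```

```bash
cat >> h.py <<'E'
def hbin(L):
    x,y=L[:,0],np.abs(L[:,1]); f=lambda r:.07+np.sqrt(np.clip(r*r-x*x,0,None))
    h=np.where(y>.135,f(.17),np.where(x>.055,f(.17),f(.154)))
    return np.where((y<=.147)&(np.abs(x)<.17),h,0)
def hup(L):
    x,y,=L[:,0],np.abs(L[:,1])
    h=np.where((x>-.025)&(x<.085)&(y<.055),.038,0)
    return np.where((x>0)&(x<.005)&(y<.021),.228,h)
def fit(P,h,b0,c=.02):
    f=lambda b:np.minimum(np.abs(P[:,2]-h(loc(P,b))),c).mean()*1e3
    best=None
    for y in np.linspace(-.25,.25,6):
        r=minimize(f,[b0[0],b0[1],y],method='Nelder-Mead',options=dict(initial_simplex=np.array([b0[0],b0[1],y])+np.array([[0,0,0],[.02,0,0],[0,.02,0],[0,0,.06]]),xatol=1e-5,fatol=1e-5))
        if best is None or r.fun<best.fun: best=r
    return best.x,best.fun
E
python3 - <<'E'
from h import *
for n in('top0','scene0'):
    P,C,u,v=load(n)
    m=(np.hypot(P[:,0]-.585,P[:,1]+.2)<.25)
    b,e=fit(P[m],hbin,(.585,-.2)); print(n,'bin',b,e)
    L=loc(P,b); m=(np.abs(L[:,1])<.026)&(L[:,0]<.1)&(L[:,0]>-.23)
    r=np.hypot(L[:,0],L[:,2]-.07); H=L[m&(r>.18)&(r<.215)&(L[:,2]>.05)]
    a=np.arctan2(H[:,2]-.07,-H[:,0]); print(len(H),'handle ang',np.median(a),'cover',np.median(a)-.262,H.mean(0),H[:,1].min(),H[:,1].max())
    m=(np.hypot(P[:,0]-.6,P[:,1]-.2)<.13)
    Q=P[m]; T=Q[(Q[:,2]>.031)&(Q[:,2]<.045)]; rect=cv2.minAreaRect((T[:,:2]*1000).astype(np.float32)); print('foot rect',rect)
    T=Q[(Q[:,2]>.20)]; print('top',len(T),cv2.minAreaRect((T[:,:2]*1000).astype(np.float32)))
    print('up',*fit(Q,hup,(.58,.2),.03))
    T=Q[(Q[:,2]>.06)&(Q[:,2]<.225)]; print(T[:,:2].min(0),T[:,:2].max(0),len(T))
E
```

```text
top0 bin [ 0.58540185 -0.19909086  0.10665893] 5.841090582824369
73 handle ang 0.6289130113561544 cover 0.3669130113561544 [-0.15707897  0.00204246  0.18338361] -0.017265616952407983 0.021822904579880426
foot rect ((594.35986328125, 201.89540100097656), (110.69047546386719, 234.06509399414062), 88.64264678955078)
top 80 ((585.2094116210938, 202.3338623046875), (43.379920959472656, 31.13225555419922), 88.97732543945312)
up [ 0.57163084  0.20228746 -0.0270731 ] 8.15489927038986
[0.56885272 0.18068771] [0.7277405  0.23812457] 506
scene0 bin [ 0.58269376 -0.19589975  0.11115159] 6.107847669462918
82 handle ang 0.6433555706428609 cover 0.38135557064286085 [-0.153081    0.00446188  0.18330846] -0.0186045200282572 0.023612101122755958
foot rect ((596.4105224609375, 205.78993225097656), (110.30259704589844, 247.89346313476562), 87.93701171875)
top 89 ((585.2515258789062, 205.89569091796875), (43.85304260253906, 29.118009567260742), 88.97440338134766)
up [ 0.57061093  0.20647706 -0.02841865] 6.71211593329796
[0.57043284 0.1838239 ] [0.7246246  0.24503047] 674
```

```bash
cat >> h.py <<'E'
def to(x,y,z,yaw):
    """tool-frame shift (mm) and twist (deg) from measured pose to target; yaw = heading of tool x"""
    s=bot.get_state(); Rm=R.from_quat(s['orientation']).as_matrix(); p=np.array(s['position'])
    print('shift',(Rm.T@(np.array([x,y,z])-p)*1000).round(1),'twist',np.degrees(np.arctan2(Rm[1,0],Rm[0,0])-yaw).round(2),'F',np.round(s['wrist_force'],1),'w',round(s['width'],4),'t',round(s['clock'],2),'tilt',Rm[:,2].round(3))
def W(b,l):
    c,s=np.cos(b[2]),np.sin(b[2]); return (b[0]+c*l[0]-s*l[1],b[1]+s*l[0]+c*l[1],l[2])
BIN=(.584,-.1975,.109); UP=(.571,.204,-.028)
E
python3 - <<'E'
from h import *
to(*W(BIN,(-.155,.0015,.285)),BIN[2])
P,C,u,v=load('top0'); m=(u>380)&(u<412)&(v>195)&(v<225)&(P[:,2]>.02); print(P[m].min(0),P[m].max(0))
E
```

```text
shift [ 313.3 -211.5  -37.1] twist 16.6 F [ 0.5  0.3 -0. ] w 0.0853 t 0.1 tilt [-0.001  0.002 -1.   ]
[ 0.39930309 -0.52083225  0.02136481] [ 0.46601917 -0.45809225  0.20126509]
```

```bash
python3 -m inch '[0,0,-37,0,39,-26,0,0,39,-26,0,0,39,-26,0,0,39,-26,0,0]' >/dev/null; python3 -m inch '[39,-27,0,0,39,-27,0,0,39,-27,0,0,40,-27,0,0,0,0,0,8.3]'>/dev/null; python3 -m inch '[0,0,0,8.3,0,0,0,0,0,0,0,0]'
python3 - <<'E'
from h import *
to(*W(BIN,(-.155,.0015,.285)),BIN[2])
c=imaging.camera_params('wrist'); p,d=imaging.capture('wrist'); cv2.imwrite('pics/w1.png',p[:,:,::-1]); np.savez('w1.npz',p=p,d=d,**c); print(c['intrinsics'],np.linalg.inv(c['camera_from_world']).round(3),bot.get_state()['position'])
E
```

```text
clock: 1.4
position: [0.4292, -0.2129, 0.285]
orientation: [0.998, 0.056, -0.0, -0.0]
wrist_force: [0.5, 0.6, 0.2]
width: 0.0857
finger_force: 0.0
shift [ 0.6 -0.   0. ] twist 0.17 F [0.5 0.6 0.2] w 0.0857 t 1.4 tilt [-0.001  0.    -1.   ]
[[297.31863964   0.         254.96510422]
 [  0.         297.31863964 192.62893878]
 [  0.           0.           1.        ]] [[ 0.112 -0.949 -0.293  0.505]
 [-0.994 -0.107 -0.031 -0.204]
 [-0.002  0.295 -0.955  0.409]
 [ 0.     0.     0.     1.   ]] [ 0.42914624 -0.2131206   0.28509099]
```

View pics/w1.png

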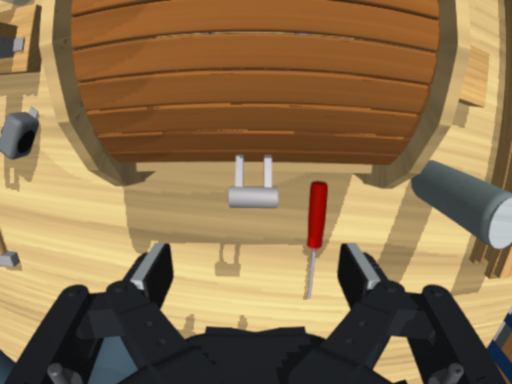

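The wrist view has the handle bar centred at (254,197), between the fingers. The front wall is at row ~170. I'll measure the bar's position.

```bash
cat >> h.py <<'E'
def wcloud(f):
    p,d,K,T=f['p'],f['d'],f['intrinsics'],f['camera_from_world']
    v,u=np.nonzero(d>0); z=d[v,u]; a=(u-K[0,2])/K[0,0]; b=(v-K[1,2])/K[1,1]; t=np.hypot(a,b)
    k=np.tan(np.minimum(t,1.4))/np.maximum(t,1e-9); c=np.c_[a*k*z,b*k*z,z]
    Wm=np.linalg.inv(T); return c@Wm[:3,:3].T+Wm[:3,3],p[v,u],u,v
E
python3 - <<'E'
from h import *
P,C,u,v=wcloud(np.load('w1.npz'))
m=(u>226)&(u<283)&(v>184)&(v<211)&(P[:,2]>.15); L=loc(P[m],BIN); print(len(L),L.min(0),L.max(0),np.median(L,0))
r=np.hypot(L[:,0],L[:,2]-.07); print(np.percentile(r,[5,50,95]))
m=(P[:,2]>.19)&(u>50)&(u<470)&(v<200); 
L=loc(P,BIN)
for x0 in(-.1,-.06,-.02):
    q=L[(abs(L[:,0]-x0)<.012)&(abs(L[:,2]-(.07+np.sqrt(.17**2-x0**2)))<.008)&(abs(L[:,1])<.17)]
    print(x0,q[q[:,1]<0,1].min(),q[q[:,1]<0,1].max(),q[q[:,1]>0,1].min(),q[q[:,1]>0,1].max())
q=L[(abs(L[:,1])<.1)&(L[:,2]>.13)&(v<160)]; print('r cover',np.median(np.hypot(q[:,0],q[:,2]-.07)))
# fit slats circle centre
r=least_squares(lambda a:np.hypot(q[:,0]-a[0],q[:,2]-a[1])-.154,[0,.07],loss='soft_l1',f_scale=.002);print(r.x)
E
```

```text
1083 [-0.16289093 -0.01531924  0.16558939] [-0.14519063  0.02365843  0.18651884] [-0.15218295  0.00410378  0.18344627]
[0.18042193 0.19049637 0.19665041]
-0.1 -0.14341812890874645 -0.1299794435023096 0.1376197602162262 0.1518830378994839
-0.06 -0.14431545705895718 -0.13011481247868534 0.13715963675620216 0.15183242762928637
-0.02 -0.14435852582854194 -0.13026837898040547 0.13682721611936546 0.15107236823787637
r cover 0.15235936434774322
[0.00154882 0.06882743]
```

```bash
sed -i 's/^BIN=.*/BIN=(.585,-.194,.109); UP=(.571,.204,-.028)/' h.py; python3 - <<'E'
from h import *
to(*W(BIN,(-.1555,.0,.179)),BIN[2])
a=np.linspace(.605,1.833,13); print(np.c_[np.diff(-190*np.cos(a)),-np.diff(190*np.sin(a))].round(1).tolist())
E
```

```text
shift [  1.6  -2.  106.1] twist 0.12 F [0.3 0.3 0.4] w 0.0854 t 1.45 tilt [-0.  0. -1.]
[[11.9, -15.4], [13.4, -14.1], [14.7, -12.7], [16.0, -11.1], [17.0, -9.4], [17.9, -7.6], [18.6, -5.8], [19.1, -3.8], [19.3, -1.9], [19.4, 0.1], [19.3, 2.1], [19.0, 4.1]]
```

```bash
python3 -m inch '[1.6,-2,36,0,0,0,35,0,0,0,35,0,0,0,0,0]' 1 40; python3 -m inch '[0,0,0,0,0,0,0,0,0,0,0,0,0,0,0,0,0,0,0,0]' 0 40;python3 -m inch '[0,0,0,0,0,0,0,0,0,0,0,0,0,0,0,0,0,0,0,0]'
```

```text
clock: 1.85
position: [0.4271, -0.209, 0.1749]
orientation: [0.998, 0.055, -0.004, -0.003]
wrist_force: [0.2, 0.7, 0.6]
width: 0.0858
finger_force: 0.0
clock: 2.35
position: [0.4314, -0.211, 0.1809]
orientation: [0.998, 0.055, 0.001, 0.0]
wrist_force: [-0.7, 2.2, 4.8]
width: 0.039
finger_force: 44.8
clock: 2.85
position: [0.4314, -0.2109, 0.1808]
orientation: [0.999, 0.055, 0.001, 0.0]
wrist_force: [-2.3, 1.9, 6.0]
width: 0.0392
finger_force: 44.8
```

```bash
python3 -m inch '[12,0,-15.4,0,13.4,0,-14.1,0,14.7,0,-12.7,0,16,0,-11.1,0]'; python3 -m inch '[17,0,-9.4,0,17.9,0,-7.6,0,18.6,0,-5.8,0,19.1,0,-3.8,0]';python3 -m inch '[19.3,0,-1.9,0,19.4,0,0.1,0,19.3,0,2.1,0,19,0,4.1,0,0,0,0,0]'; python3 -m inch '[3,0,1,0,0,0,0,0,0,0,0,0]'
python3 - <<'E'
from h import *
to(*W(BIN,(.0494,.0,.2535)),BIN[2])
E
```

```text
clock: 3.25
position: [0.4854, -0.2053, 0.2323]
orientation: [0.999, 0.054, -0.002, 0.001]
wrist_force: [-1.0, -3.8, -8.1]
width: 0.0391
finger_force: 41.6
clock: 3.65
position: [0.5578, -0.1979, 0.2593]
orientation: [0.999, 0.054, -0.002, 0.001]
wrist_force: [-3.6, -3.2, -4.4]
width: 0.0388
finger_force: 40.7
clock: 4.15
position: [0.6382, -0.1896, 0.2552]
orientation: [0.998, 0.055, 0.002, 0.002]
wrist_force: [4.2, -2.7, -0.6]
width: 0.0388
finger_force: 40.7
clock: 4.45
position: [0.6389, -0.1895, 0.255]
orientation: [0.999, 0.054, 0.001, 0.002]
wrist_force: [3.7, -4.9, 2.6]
width: 0.0385
finger_force: 41.0
shift [-4.7 -1.4  1.4] twist -0.03 F [ 3.7 -4.9  2.6] w 0.0385 t 4.45 tilt [ 0.003 -0.003 -1.   ]
```

```bash
python3 -m inch '[4,0,1,0,4,0,1,0,0,0,0,0,0,0,0,0]'
```

```text
clock: 4.85
position: [0.6462, -0.1887, 0.2529]
orientation: [0.999, 0.054, 0.001, 0.002]
wrist_force: [0.7, -5.6, 3.4]
width: 0.0387
finger_force: 40.7
```

```bash
python3 -m inch '[4,0,1.2,0,4,0,1.2,0,0,0,0,0,0,0,0,0]'
```

```text
clock: 5.25
position: [0.6473, -0.1886, 0.2523]
orientation: [0.999, 0.053, -0.006, 0.003]
wrist_force: [-20.5, -5.6, 19.7]
width: 0.0387
finger_force: 40.6
```

```bash
python3 -m inch '[-5,0,-1,0,0,0,0,0,0,0,0,0,0,0,0,0,0,0,0,0]' 1; python3 -m inch '[0,0,-30,0,0,0,-35,0,-40,0,-35,0,-45,0,0,0,-45,0,0,0]'>/dev/null; python3 -m inch '[-10,0,0,0,0,0,0,0,0,0,0,0]'
python3 - <<'E'
from h import *
c=imaging.camera_params('wrist'); p,d=imaging.capture('wrist'); cv2.imwrite('pics/w2.png',p[:,:,::-1]); np.savez('w2.npz',p=p,d=d,**c)
P,C,u,v=wcloud(np.load('w2.npz')); L=loc(P,BIN); r=np.hypot(L[:,0],L[:,2]-.07)
m=(abs(L[:,1])<.03)&(r>.178)&(r<.21)&(L[:,2]>.19); print('handle',L[m].min(0),L[m].max(0)) 
x0=-.05
q=L[(abs(L[:,0]-x0)<.04)&(abs(L[:,2]-(.07+np.sqrt(.17**2-x0**2)))<.012)&(abs(L[:,1])<.17)]
print(q[q[:,1]<0,1].min(),q[q[:,1]<0,1].max(),q[q[:,1]>0,1].min(),q[q[:,1]>0,1].max())
q=L[(abs(L[:,1])<.1)&(abs(L[:,2]-.094)<.006)&(L[:,0]<-.12)];print('front',q[:,0].min(),q[:,0].max())
E
```

```text
clock: 5.75
position: [0.6494, -0.1865, 0.2499]
orientation: [0.998, 0.055, -0.0, -0.0]
wrist_force: [0.0, 0.6, 0.5]
width: 0.0853
finger_force: 0.0
clock: 6.55
position: [0.5136, -0.202, 0.3486]
orientation: [0.999, 0.055, 0.001, 0.0]
wrist_force: [-0.1, 0.2, 0.6]
width: 0.0853
finger_force: 0.0
handle [ 0.04035962 -0.02062783  0.24322893] [0.05703654 0.01936124 0.26287264]
-0.14777460936938464 -0.13363610789166244 0.13381872510282247 0.14791448229728835
front -0.15494381262908608 -0.14298294751192628
```

View pics/w2.png

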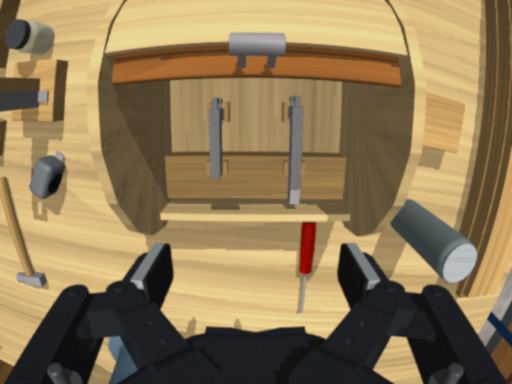

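The cover is fully open, with the handle at (257,45). The long bracket is the right one, spanning (295, 97–205). The short one is at (216, 98–178).

```bash
python3 - <<'E'
from h import *
P,C,u,v=wcloud(np.load('w2.npz')); L=loc(P,BIN)
for a,b in((280,312),(205,228)):
    m=(u>a)&(u<b)&(v>90)&(v<207)&(L[:,2]>.072)&(L[:,2]<.095)&(L[:,0]>-.142)&(C.max(1).astype(int)-C.min(1)<40); q=L[m]; print(len(q),q.min(0),q.max(0),np.median(q,0))
    for x in(-.11,-.06,-.03,0.): k=q[abs(q[:,0]-x)<.012]; print(x,k[:,1].min(),k[:,1].max()) if len(k) else 0
to(*W(BIN,(-.05,-.055,.074)),BIN[2])
E
```

```text
1128 [-0.13212564 -0.06206489  0.07201331] [ 0.01686652 -0.04661534  0.08358177] [-0.05947076 -0.05390475  0.08052673]
-0.11 -0.06060974984018114 -0.04661533968587829
-0.06 -0.06146612444874504 -0.04717493140234315
-0.03 -0.062064894836015856 -0.04777213114108413
0.0 -0.061218559478914206 -0.04727524186279889
830 [-0.09589861  0.04740569  0.07201524] [0.01292803 0.06244585 0.08355249] [-0.04445912  0.05474148  0.08059753]
-0.06 0.048111120479650306 0.062425872751617976
-0.03 0.04842566493881176 0.06222688128642339
0.0 0.04740569340289949 0.06144464123986279
shift [ 21.1  54.6 274.4] twist 0.04 F [1.2 0.3 1.1] w 0.0854 t 6.6 tilt [ 0.001 -0.    -1.   ]
```

```bash
python3 -m inch '[13,34,0,0,0,20,0,0,0,0,48,0,0,0,48,0,0,0,48,0]' 0.5; python3 -m inch '[0,0,48,0,0,0,45,0,0,0,25,0,0,0,19,0,0,0,0,0]' ; python3 - <<'E'
from h import *
to(*W(BIN,(-.058,-.0543,.067)),BIN[2])
E
```

```text
clock: 7.1
position: [0.5335, -0.2548, 0.2025]
orientation: [0.998, 0.055, 0.001, 0.001]
wrist_force: [0.5, 0.1, -0.4]
width: 0.0424
finger_force: 0.0
clock: 7.6
position: [0.5316, -0.2532, 0.0639]
orientation: [0.998, 0.055, -0.001, -0.001]
wrist_force: [0.2, -0.7, -0.5]
width: 0.0429
finger_force: 0.0
shift [ 1.5  1.2 -3.1] twist 0.07 F [ 0.2 -0.7 -0.5] w 0.0429 t 7.6 tilt [-0.003  0.003 -1.   ]
```

```bash
python3 -m inch '[0,0,0,0,0,0,0,0]' >/dev/null; python3 - <<'E'
from h import *
to(*W(BIN,(-.058,-.0543,.067)),BIN[2])
E
python3 -m inch '[0,0,0,0,0,0,0,0,0,0,0,0,0,0,0,0,0,0,0,0]' 0 100;python3 -m inch '[0,0,0,0,0,0,0,0,0,0,0,0,0,0,0,0]' ; python3 - <<'E'
from h import *
to(*W(BIN,(-.058,-.0543,.067)),BIN[2])
E
```

```text
shift [ 0.7 -0.4  1.5] twist 0.03 F [ 0.  -0.1 -0.1] w 0.0428 t 7.8 tilt [ 0.002 -0.001 -1.   ]
clock: 8.3
position: [0.5321, -0.2549, 0.0687]
orientation: [0.999, 0.054, 0.001, 0.001]
wrist_force: [-0.6, -0.2, 5.5]
width: 0.0126
finger_force: 98.2
clock: 8.7
position: [0.5321, -0.2549, 0.0687]
orientation: [0.999, 0.054, 0.001, 0.001]
wrist_force: [-0.0, -0.7, 4.8]
width: 0.0124
finger_force: 98.2
shift [ 1.2 -0.5  1.7] twist -0.0 F [-0.  -0.7  4.8] w 0.0124 t 8.7 tilt [ 0.002 -0.002 -1.   ]
```

```bash
python3 -m inch '[0,0,-25,0,0,0,-45,0,0,0,-48,0,0,0,-48,0,0,0,-48,0]'>/dev/null;python3 -m inch '[0,0,-48,0,0,0,0,0]'; python3 - <<'E'
from h import *
to(*W(UP,(-.115,0,.27)),UP[2])
E
```

```text
clock: 9.4
position: [0.5331, -0.2553, 0.3365]
orientation: [0.998, 0.054, 0.005, 0.003]
wrist_force: [1.2, 0.4, -2.3]
width: 0.0126
finger_force: 99.3
shift [ -26.9 -468.7   63. ] twist 7.85 F [ 1.2  0.4 -2.3] w 0.0126 t 9.4 tilt [ 0.01  -0.006 -1.   ]
```

```bash
python3 -m inch '[-5,-40,0,0,-5,-45,0,0,-5,-45,0,0,-5,-45,0,0,-5,-45,0,0]'>/dev/null;python3 -m inch '[0,-45,0,0,0,-45,0,0,0,-45,0,0,0,-45,0,0,0,-45,0,0]'>/dev/null;python3 -m inch '[-2,-23,30,0,0,0,33,0,0,0,0,7.85,0,0,0,0,0,0,0,0]'; python3 - <<'E'
from h import *
to(*W(UP,(-.115,0,.27)),UP[2])
c=imaging.camera_params('wrist'); p,d=imaging.capture('wrist'); cv2.imwrite('pics/w3.png',cv2.resize(p[:,:,::-1],(768,576))); np.savez('w3.npz',p=p,d=d,**c)
E
```

```text
clock: 10.9
position: [0.4609, 0.1234, 0.2661]
orientation: [0.998, 0.043, -0.006, -0.035]
wrist_force: [-0.4, -0.4, -3.2]
width: 0.0124
finger_force: 99.6
shift [  2.3 -84.    2. ] twist 6.52 F [-0.4 -0.4 -3.2] w 0.0124 t 10.9 tilt [-0.016  0.069 -0.997]
```

View pics/w3.png

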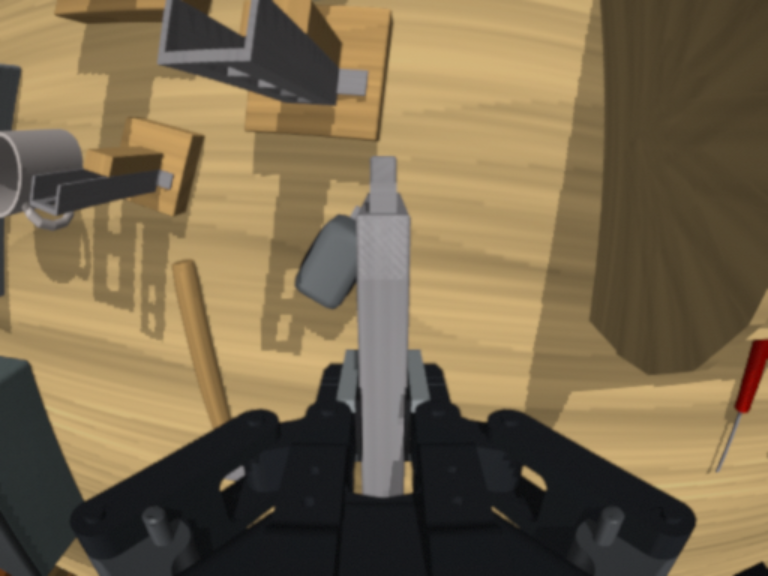

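The bracket is held straight in the jaws, with its claw at (383,170). The upright is at (205,50)–(335,90). The move was cut short and the tool looks tilted, so I'll let it settle.

```bash
python3 -m inch '[0,0,0,0,0,0,0,0]'>/dev/null; python3 - <<'E'
from h import *
to(*W(UP,(-.115,0,.27)),UP[2]); s=bot.get_state(); print(s['joint_positions'],s['orientation'])
E
```

```text
shift [  1.4 -82.8   3.5] twist 6.66 F [ 0.5  0.1 -2.9] w 0.0125 t 11.15 tilt [-0.013  0.069 -0.998]
[ 0.08722576  0.17523723 -0.14365716  1.25839314  0.07017693  3.14060437] [ 0.99841227  0.0439516  -0.00475276 -0.03490866]
```

```bash
python3 -m inch '[0,0,-40,0,0,20,-40,-4,0,0,0,-8.5,0,0,0,-8.5,0,0,0,0]'>/dev/null; python3 - <<'E'
from h import *
to(*W(UP,(-.115,0,.27)),UP[2]); s=bot.get_state(); print(s['joint_positions'],s['orientation'])
E
```

```text
shift [ 37.8 -95.8  83.9] twist 27.57 F [ 0.6  0.7 -3.7] w 0.0124 t 11.65 tilt [-0.012  0.069 -0.998]
[0.03265573 0.16662006 0.04820604 1.46171628 0.06964517 2.72010118] [ 0.97376467  0.22482997  0.00214986 -0.03506035]
```

```bash
python3 -m inch '[0,0,0,-8.5,0,0,0,-8.5,0,0,0,-8.5,0,0,0,-8.5,0,0,0,-8.5]'>/dev/null; python3 -m inch '[0,0,0,-8.5,0,0,0,-8.5,0,0,0,-8.5,0,0,0,-8.5,0,0,0,-8.5]'>/dev/null; python3 -m inch '[0,0,0,-8.5,0,0,0,-8.5,0,0,0,-8.5,0,0,0,-8.5,0,0,0,-8.5]'>/dev/null; python3 -m inch '[0,0,0,-8.5,0,0,0,-8.5,0,0,0,-8.5,0,0,0,-8.5,0,0,0,-8.5]'>/dev/null; python3 -m inch '[0,0,0,-8.5,0,0,0,-8.5,0,0,0,-8.5,0,0,0,-8.5,0,0,0,-8.5]'>/dev/null; python3 -m inch '[0,0,0,-8.5,0,0,0,-8.5,0,0,0,-8.5,0,0,0,-8.5,0,0,0,-8.5]'>/dev/null;python3 -m inch '[0,0,0,-8.5,0,0,0,-8.5,0,0,0,-8.5,0,0,0,-8.5,0,0,0,-8.5]'; python3 - <<'E'
from h import *
to(*W(UP,(-.115,0,.27)),UP[2]); s=bot.get_state(); print(s['joint_positions'])
E
```

```text
clock: 15.15
position: [0.4645, 0.0991, 0.3458]
orientation: [0.95, -0.312, -0.017, -0.031]
wrist_force: [0.1, 0.6, -3.3]
width: 0.0126
finger_force: 99.7
shift [-66.7 -78.3  83.2] twist -34.65 F [ 0.1  0.6 -3.3] w 0.0126 t 15.15 tilt [-0.013  0.069 -0.998]
[ 0.03297714  0.16710352  0.04681622  1.46155145  0.06969456 -2.47495334]
```

```bash
cat > st.py <<'E'
from h import *
s=bot.get_state(); Rm=R.from_quat(s['orientation']).as_matrix()
print('j',np.round(s['joint_positions'],4),'z',Rm[:,2].round(4),'p',np.round(s['position'],4),'head',np.arctan2(Rm[1,0],Rm[0,0]).round(4))
E
python3 -m inch '[0,0,0,-8.5,0,0,0,-8.5,0,0,0,-8.5,0,0,0,-8.5,0,0,0,-4]'>/dev/null;python3 -m inch '[0,0,0,0,0,0,0,0]'>/dev/null; python3 st.py;  python3 -m inch '[0,0,0,-2,0,0,0,-2,0,0,0,0]'>/dev/null; python3 st.py
```

```text
j [ 0.0326  0.167   0.047   1.4617  0.0696 -3.1324] z [-0.0132  0.0692 -0.9975] p [0.4645 0.0989 0.3458] head 0.0235
j [ 0.078   0.1702  0.052   1.4587  0.0571 -3.1398] z [-0.0106  0.0564 -0.9984] p [0.4634 0.1165 0.346 ] head 0.0763
```

```bash
python3 -m inch '[0,0,0,-2,0,0,0,-2,0,0,0,-2,0,0,0,-2,0,0,0,-2]'>/dev/null;python3 -m inch '[0,0,0,0,0,0,0,0]'>/dev/null; python3 st.py
```

```text
j [ 0.1915  0.1807  0.0656  1.455   0.0205 -3.1406] z [-0.0032  0.0203 -0.9998] p [0.4572 0.1593 0.346 ] head 0.1905
```

```bash
python3 -m inch '[0,0,0,-2,0,0,0,-2,0,0,0,-1.5,0,0,0,0,0,0,0,0]'>/dev/null; python3 st.py
```

```text
j [ 2.5460e-01  1.8770e-01  7.4500e-02  1.4555e+00  6.0000e-04 -3.1406e+00] z [ 0.0019  0.0011 -1.    ] p [0.4515 0.1831 0.346 ] head 0.2536
```

```bash
python3 -m inch '[0,0,0,8,0,0,0,8.13,0,0,0,0]'>/dev/null; python3 - <<'E'
from h import *
to(*W(UP,(-.125,0,.27)),UP[2])
E
```

```text
shift [ -6.5 -24.6  76. ] twist -0.05 F [ 0.6  0.6 -3.6] w 0.0127 t 17.65 tilt [ 0.002  0.001 -1.   ]
```

```bash
python3 -m inch '[-6.5,-24.6,0,0,0,0,38,0,0,0,38,0,0,0,0,0,0,0,0,0]'>/dev/null; python3 - <<'E'
from h import *
c=imaging.camera_params('wrist'); p,d=imaging.capture('wrist'); cv2.imwrite('pics/w4.png',cv2.resize(p[:,:,::-1],(768,576))); np.savez('w4.npz',p=p,d=d,**c)
to(*W(UP,(-.125,0,.27)),UP[2])
E
```

```text
shift [-0.9  0.4  1.8] twist 0.02 F [ 1.1  0.4 -2.3] w 0.0124 t 18.2 tilt [ 0.004  0.002 -1.   ]
```

View pics/w4.png

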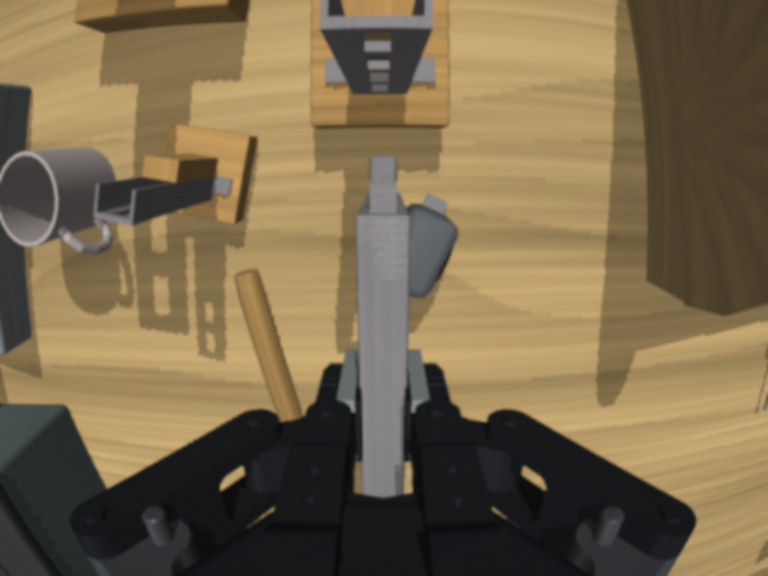

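The upright is centred near column 378 and the bracket's claw near 383. I'll measure both from this one view, so calibration error cancels out.

```bash
python3 - <<'E'
from h import *
P,C,u,v=wcloud(np.load('w4.npz')); L=loc(P,UP)
s=bot.get_state(); print('tcp loc',loc(np.array([s['position']]),UP))
m=(L[:,2]>.2)&(L[:,2]<.245)&(abs(L[:,1])<.04)&(L[:,0]>-.02)&(L[:,0]<.05); q=L[m]; print('top',len(q),q.min(0),q.max(0))
m=(L[:,2]>.06)&(L[:,2]<.222)&(abs(L[:,1])<.03)&(L[:,0]>-.012)&(L[:,0]<.012); q=L[m]
A=np.c_[np.ones(len(q)),q[:,1],q[:,2]]
r=least_squares(lambda a:A@a-q[:,0],[0,0,0],loss='soft_l1',f_scale=.001); print('plate x=a+b*y+c*z',r.x,len(q))
for z in(.08,.13,.15,.21): k=q[abs(q[:,2]-z)<.01]; print(z,np.percentile(k[:,1],[0,1,50,99,100]).round(4))
# slots: pixels through plate -> points behind; intersect via rays: use colour bright pixels
m=(u>240)&(u<264)&(v>24)&(v<62); sat=C.max(1)
T=np.linalg.inv(np.load('w4.npz')['camera_from_world'])[:3,3]; t=loc(T[None],UP)[0]
D=L-t; k=(0-t[0])/D[:,0]; H=t+D*k[:,None]  # ray hits plate plane x=0
m=(abs(H[:,1])<.012)&(H[:,2]>.04)&(H[:,2]<.225)&(L[:,0]>.012)
for lo in(.056,.1,.144,.188):
    n=m&(H[:,2]>lo-.004)&(H[:,2]<lo+.036); print('slot',lo,n.sum(),H[n].min(0).round(4) if n.any() else '',H[n].max(0).round(4) if n.any() else '', H[n].mean(0).round(4) if n.any() else '')
# bracket
m=(u>232)&(u<278)&(v>100)&(v<235)&(L[:,2]>.2)&(L[:,2]<.31); q=L[m]
print('bracket',q.min(0),q.max(0),np.percentile(q[:,2],[50,90]))
for x in(-.13,-.11,-.09,-.07,-.06,-.055): 
    k=q[(abs(q[:,0]-x)<.004)&(q[:,2]>.262)]; 
    if len(k): print(x,k[:,1].min().round(4),k[:,1].max().round(4),k[:,1].mean().round(4),np.median(k[:,2]).round(4))
E
```

```text
tcp loc [[-0.12409948  0.00037172  0.27181543]]
top 1486 [-0.00132647 -0.01760914  0.20001588] [0.02029852 0.02462064 0.22944974]
plate x=a+b*y+c*z [-0.00015224 -0.00155139 -0.00103321] 2070
0.08 [-0.0171 -0.0168  0.0097  0.0245  0.0247]
0.13 [-0.0176 -0.0169  0.0037  0.0237  0.0243]
0.15 [-0.0169 -0.0166  0.0044  0.0245  0.0249]
0.21 [-0.0176 -0.0171  0.0039  0.0241  0.0244]
slot 0.056 0   
slot 0.1 12 [ 0.     -0.0015  0.1263] [0.     0.0082 0.1265] [0.     0.0034 0.1264]
slot 0.144 0   
slot 0.188 92 [-0.     -0.0021  0.2054] [0.     0.0088 0.2154] [-0.      0.0033  0.2105]
bracket [-0.1146671  -0.01046873  0.21169768] [-0.05002155  0.01217381  0.28425013] [0.28190216 0.28283535]
-0.09 -0.0057 0.0081 0.001 0.2821
-0.07 -0.0058 0.0074 0.0008 0.2821
-0.06 -0.0023 0.004 0.0008 0.2782
-0.055 -0.0023 0.004 0.0008 0.2781
```

```bash
sed -i 's/UP=(.*/UP=(.5711,.2073,-.028)/' h.py; python3 -m inch '[0,-2.8,32,0,0,0,31,0,20,0,0,0,20,0,0,0,0,0,0,0]'>/dev/null; python3 -m inch '[0,0,0,0,0,0,0,0]'>/dev/null;python3 - <<'E'
from h import *
to(*W(UP,(-.0835,-.0003,.208)),UP[2])
c=imaging.camera_params('wrist'); p,d=imaging.capture('wrist'); np.savez('w5.npz',p=p,d=d,**c)
P,C,u,v=wcloud(np.load('w5.npz')); L=loc(P,UP)
m=(L[:,2]>.223)&(L[:,2]<.245)&(abs(L[:,1])<.04)&(L[:,0]>-.02)&(L[:,0]<.05); q=L[m]; print('top',len(q),q.min(0),q.max(0),np.percentile(q[:,2],[50,90]))
m=(u>240)&(u<270)&(v>90)&(v<235)&(L[:,2]>.15)&(L[:,2]<.25)&(L[:,0]<-.005); q=L[m]
print('bracket',q.max(0))
for x in(-.07,-.05,-.03,-.02,-.015): 
    k=q[(abs(q[:,0]-x)<.004)&(q[:,2]>.2)]; 
    if len(k): print(x,k[:,1].min().round(4),k[:,1].max().round(4),k[:,1].mean().round(4),np.median(k[:,2]).round(4))
m=(L[:,2]>.19)&(L[:,2]<.222)&(abs(L[:,1])<.03)&(L[:,0]>-.012)&(L[:,0]<.012); q=L[m]; print('plate',np.percentile(q,[1,99],axis=0))
E
```

```text
shift [0.6 0.4 0.8] twist -0.02 F [ 0.1  0.1 -3. ] w 0.0126 t 18.9 tilt [ 0.004  0.002 -1.   ]
top 3014 [-0.00082107 -0.02109874  0.22300164] [0.02976332 0.0214274  0.22904273] [0.22676936 0.22767811]
bracket [-0.00853339  0.00752104  0.22324554]
-0.05 -0.0047 0.0067 0.001 0.221
-0.03 -0.0045 0.0065 0.001 0.2211
-0.02 -0.0051 0.0072 0.001 0.2171
-0.015 -0.0021 0.0042 0.001 0.217
plate [[-0.01167604 -0.02028792  0.19032735]
 [ 0.01184523  0.02047421  0.22162556]]
```

```bash
python3 -m inch '[0,0.9,1.2,0,5,0,0,0,5,0,0,0,5,0,0,0,0,0,0,0]'; python3 -m inch '[5,0,0,0,3,0,0,0,0,0,0,0]'; python3 - <<'E'
from h import *
to(*W(UP,(-.059,-.0012,.206)),UP[2])
E
```

```text
clock: 19.45
position: [0.502, 0.2081, 0.2058]
orientation: [1.0, -0.014, 0.001, -0.001]
wrist_force: [-0.5, -0.3, -3.7]
width: 0.0122
finger_force: 99.6
clock: 19.75
position: [0.5094, 0.2079, 0.2058]
orientation: [1.0, -0.014, 0.001, -0.001]
wrist_force: [0.3, -0.8, -3.2]
width: 0.0124
finger_force: 99.8
shift [ 2.7  0.  -0.2] twist -0.05 F [ 0.3 -0.8 -3.2] w 0.0124 t 19.75 tilt [ 0.002  0.001 -1.   ]
```

```bash
python3 -m inch '[1.5,0,0,0,1.5,0,0,0,0,0,0,0]'; python3 -m inch '[1,0,0,0,0,0,0,0]'
```

```text
clock: 20.05
position: [0.5098, 0.2078, 0.2057]
orientation: [1.0, -0.014, -0.001, -0.001]
wrist_force: [-6.6, 0.2, 0.9]
width: 0.0128
finger_force: 100.4
clock: 20.25
position: [0.5098, 0.2079, 0.2057]
orientation: [1.0, -0.014, -0.002, -0.001]
wrist_force: [-9.5, -0.3, 1.8]
width: 0.0126
finger_force: 100.6
```

```bash
python3 -m inch '[-3,0,3,0,0,0,3,0,0,0,3,0,0,0,0,0]'; python3 -m inch '[0,0,3,0,0,0,0,0]'
```

```text
clock: 20.65
position: [0.5097, 0.208, 0.1966]
orientation: [1.0, -0.014, 0.0, -0.001]
wrist_force: [-2.4, 0.7, -2.0]
width: 0.0123
finger_force: 100.2
clock: 20.85
position: [0.5097, 0.208, 0.1941]
orientation: [1.0, -0.014, 0.001, -0.001]
wrist_force: [-3.9, 1.0, 1.0]
width: 0.0125
finger_force: 100.6
```

```bash
python3 -m inch '[0,0,3,0,0,0,2,0,0,0,0,0]'; python3 -m inch '[0,0,2,0,0,0,2,0,0,0,0,0]';python3 -m inch '[0,0,2,0,0,0,0,0]'
```

```text
clock: 21.15
position: [0.5097, 0.208, 0.1892]
orientation: [1.0, -0.014, 0.001, -0.001]
wrist_force: [-6.1, 0.2, 2.7]
width: 0.013
finger_force: 100.8
clock: 21.45
position: [0.5094, 0.2081, 0.188]
orientation: [1.0, -0.014, 0.001, -0.001]
wrist_force: [-13.2, -1.5, 18.9]
width: 0.0125
finger_force: 103.3
clock: 21.65
position: [0.5092, 0.2082, 0.1876]
orientation: [1.0, -0.014, 0.002, -0.001]
wrist_force: [-17.7, -2.2, 28.8]
width: 0.0127
finger_force: 104.9
```

```bash
python3 -m inch '[0.5,0,2,0,0,0,0,0]'; python3 -m inch '[0,0,-5,0,0,0,-2,0,0,0,0,0]'; python3 - <<'E'
from h import *
c=imaging.camera_params('wrist'); p,d=imaging.capture('wrist'); np.savez('w6.npz',p=p,d=d,**c)
q=cv2.resize(p[60:300,130:390,::-1],None,fx=3,fy=2.5); cv2.imwrite('pics/w6.png',cv2.resize(p[0:240,100:412,::-1],(780,600)))
P,C,u,v=wcloud(np.load('w6.npz')); L=loc(P,UP)
m=(L[:,2]>.223)&(L[:,2]<.245)&(abs(L[:,1])<.04)&(L[:,0]>-.005)&(L[:,0]<.03); print('top',np.percentile(L[m][:,2],[50,90]))
for x in(-.1,-.09,-.03,-.02,-.01,-.005): 
    k=L[(abs(L[:,0]-x)<.004)&(L[:,2]>.18)&(L[:,2]<.222)&(abs(L[:,1])<.007)]; 
    if len(k): print(x,k[:,1].min().round(4),k[:,1].max().round(4),np.median(k[:,2]).round(4))
E
```

```text
clock: 21.85
position: [0.509, 0.2083, 0.1873]
orientation: [1.0, -0.014, 0.002, -0.001]
wrist_force: [-23.7, -3.5, 40.9]
width: 0.0128
finger_force: 106.6
clock: 22.15
position: [0.5097, 0.208, 0.1886]
orientation: [1.0, -0.014, 0.0, -0.001]
wrist_force: [-6.9, -0.7, 6.0]
width: 0.0127
finger_force: 101.0
top [0.2267352  0.22757813]
-0.09 -0.0067 0.0069 0.2007
-0.03 -0.0067 0.0068 0.2007
-0.02 -0.007 0.007 0.2008
-0.01 -0.0069 0.0066 0.2007
-0.005 -0.0067 0.0064 0.2007
```

View pics/w6.png

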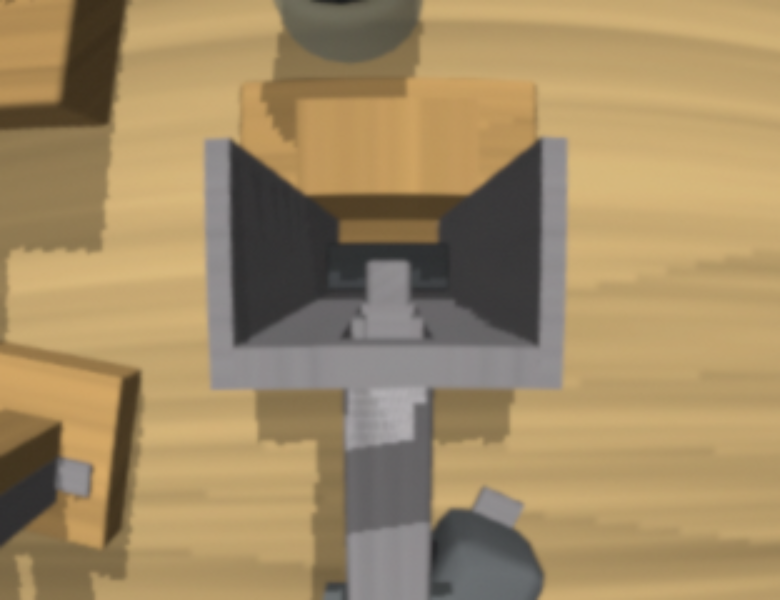

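The bracket's top face is 72 mm above the seat and its hook is engaged behind the plate at (388,290). It's home, with the clip block behind it. I'll release and retreat.

```bash
python3 -m inch '[0,0,0,0,0,0,0,0,0,0,0,0,0,0,0,0,0,0,0,0]' 0.5; python3 -m inch '[0,0,-15,0,0,0,-40,0,0,0,-45,0,-20,0,-45,0,-40,0,0,0]'; python3 -m inch '[0,0,0,8.5,0,0,0,8.5,0,0,0,8.5,0,0,0,8.5,0,0,0,8.5]' 1 >/dev/null;python3 -m inch '[0,0,0,8.5,0,0,0,8.5,0,0,0,8.5,0,0,0,8.5,0,0,0,8.5]'  >/dev/null;python3 -m inch '[0,0,0,8.5,0,0,0,8.5,0,0,0,8.5,0,0,0,8.5,0,0,0,8.5]'  >/dev/null;python3 -m inch '[0,0,0,8.5,0,0,0,8.5,0,0,0,8.5,0,0,0,8.5,0,0,0,8.5]'  >/dev/null;python3 -m inch '[0,0,0,2.2,0,0,0,0]'  >/dev/null; python3 st.py; python3 - <<'E'
from h import *
to(*W(BIN,(.0494,0,.345)),BIN[2]-np.pi)
to(*W(BIN,(-.0,0,.345)),BIN[2]-np.pi)
E
```

```text
clock: 22.7
position: [0.5109, 0.2079, 0.1879]
orientation: [1.0, -0.014, 0.001, -0.001]
wrist_force: [-0.4, 0.3, -0.1]
width: 0.0428
finger_force: 0.0
clock: 23.2
position: [0.4552, 0.2104, 0.3395]
orientation: [1.0, -0.015, 0.008, -0.003]
wrist_force: [0.3, 1.2, 0.4]
width: 0.0428
finger_force: 0.0
j [3.0690e-01 2.0580e-01 6.3300e-02 1.4261e+00 7.0000e-04 1.9930e-01] z [ 0.0019  0.0014 -1.    ] p [0.4505 0.2094 0.3328] head -3.0339
shift [-139.8 -415.4  -12.4] twist -0.08 F [ 0.6  0.1 -0.1] w 0.0856 t 25.4 tilt [ 0.002  0.001 -1.   ]
shift [ -90.4 -415.5  -12.5] twist -0.08 F [ 0.6  0.1 -0.1] w 0.0856 t 25.4 tilt [ 0.002  0.001 -1.   ]
```

```bash
python3 -m inch '[-14,-41.5,-12,0,-14,-41.5,0,0,-14,-41.5,0,0,-14,-41.5,0,0,-14,-41.5,0,0]'>/dev/null;python3 -m inch '[-14,-41.5,0,0,-14,-41.5,0,0,-14,-41.5,0,0,-14,-41.5,0,0,-14,-41.5,0,0]'>/dev/null;python3 -m inch '[0,0,0,0,0,0,0,0]'>/dev/null; python3 - <<'E'
from h import *
to(*W(BIN,(.0494,0,.2545)),BIN[2]-np.pi)
n='wrist';c=imaging.camera_params(n); p,d=imaging.capture(n); np.savez('w7.npz',p=p,d=d,**c)
P,C,u,v=wcloud(np.load('w7.npz')); L=loc(P,BIN); r=np.hypot(L[:,0],L[:,2]-.07)
m=(abs(L[:,1])<.03)&(r>.178)&(r<.21)&(L[:,2]>.19); print('handle',L[m].min(0),L[m].max(0))
P,C,u,v=wcloud(np.load('w2.npz')); L=loc(P,BIN); r=np.hypot(L[:,0],L[:,2]-.07)
m=(abs(L[:,1])<.03)&(r>.178)&(r<.21)&(L[:,2]>.19);print(np.percentile(L[m],[2,98],axis=0))
E
```

```text
shift [ 0.2  0.3 88.8] twist -0.14 F [-0.1  0.9  0.3] w 0.0853 t 26.6 tilt [ 0.     0.002 -1.   ]
handle [ 0.04004171 -0.02021631  0.24319932] [0.05742864 0.0192332  0.26293325]
[[ 0.04061591 -0.01954347  0.25267488]
 [ 0.05656203  0.01839283  0.26216528]]
```

```bash
python3 -m inch '[0,0,45,0,0,0,29,0,0,0,15,0,0,0,0,0,0,0,0,0]' >/dev/null; python3 -m inch '[0,0,0,0,0,0,0,0,0,0,0,0,0,0,0,0,0,0,0,0]' 0 60;python3 -m inch '[0,0,0,0,0,0,0,0,0,0,0,0,0,0,0,0]'; python3 - <<'E'
from h import *
to(*W(BIN,(.0494,0,.2545)),BIN[2]-np.pi)
a=np.linspace(1.833,.262,17); print(np.c_[-np.diff(-190*np.cos(a)),-np.diff(190*np.sin(a))].round(1).tolist())
E
```

```text
clock: 27.65
position: [0.635, -0.19, 0.2574]
orientation: [-0.053, 0.999, -0.001, 0.002]
wrist_force: [-0.1, -4.8, 5.7]
width: 0.0387
finger_force: 62.3
clock: 28.05
position: [0.635, -0.19, 0.2574]
orientation: [-0.053, 0.999, -0.001, 0.002]
wrist_force: [-0.9, -3.9, 6.1]
width: 0.0385
finger_force: 62.3
shift [0.7 1.5 2.9] twist -0.14 F [-0.9 -3.9  6.1] w 0.0385 t 28.05 tilt [ 0.005 -0.003 -1.   ]
[[18.2, -3.9], [18.5, -2.1], [18.6, -0.3], [18.6, 1.5], [18.3, 3.3], [17.9, 5.1], [17.3, 6.8], [16.6, 8.5], [15.7, 10.1], [14.6, 11.6], [13.4, 13.0], [12.1, 14.2], [10.6, 15.3], [9.1, 16.3], [7.4, 17.1], [5.7, 17.8]]
```

```bash
python3 -m inch '[18.2,0,-3.9,0,18.5,0,-2.1,0,18.6,0,-0.3,0,18.6,0,1.5,0]'; python3 -m inch '[18.3,0,3.3,0,17.9,0,5.1,0,17.3,0,6.8,0,16.6,0,8.5,0,0,0,0,0]'; python3 - <<'E'
from h import *
a=np.linspace(1.833,.262,17)[8]
to(*W(BIN,(-.19*np.cos(a),0,.073+.19*np.sin(a))),BIN[2]-np.pi)
E
```

```text
clock: 28.45
position: [0.5649, -0.1972, 0.2628]
orientation: [-0.054, 0.999, -0.001, 0.007]
wrist_force: [8.1, -2.5, 3.0]
width: 0.0386
finger_force: 62.2
clock: 28.95
position: [0.4911, -0.2048, 0.2393]
orientation: [-0.053, 0.999, -0.001, 0.003]
wrist_force: [-3.4, -2.7, 11.8]
width: 0.0388
finger_force: 63.3
shift [0.4 0.5 1.7] twist -0.19 F [-3.4 -2.7 11.8] w 0.0388 t 28.95 tilt [ 0.006 -0.002 -1.   ]
```

```bash
python3 -m inch '[15.7,0,10.1,0,14.6,0,11.6,0,13.4,0,13,0,12.1,0,14.2,0]'; python3 -m inch '[10.6,0,15.3,0,9.1,0,16.3,0,7.4,0,17.1,0,5.7,0,17.8,0,0,0,0,0]'; python3 - <<'E'
from h import *
a=.262
to(*W(BIN,(-.19*np.cos(a),0,.073+.19*np.sin(a))),BIN[2]-np.pi)
E
```

```text
clock: 29.35
position: [0.4357, -0.2105, 0.1904]
orientation: [-0.053, 0.999, -0.001, 0.002]
wrist_force: [-5.3, -1.0, 14.4]
width: 0.0385
finger_force: 75.0
clock: 29.85
position: [0.4025, -0.2139, 0.1201]
orientation: [-0.052, 0.999, -0.0, 0.001]
wrist_force: [-2.9, -4.1, -0.1]
width: 0.0388
finger_force: 96.4
shift [-0.1 -0.1 -2.1] twist -0.23 F [-2.9 -4.1 -0.1] w 0.0388 t 29.85 tilt [ 0.001 -0.001 -1.   ]
```

```bash
python3 -m inch '[1,0,4,0,1,0,4,0,0,0,0,0]';  python3 - <<'E'
from h import *
to(*W(BIN,(-.1835,0,.12)),BIN[2]-np.pi)
E
```

```text
clock: 30.15
position: [0.4008, -0.2141, 0.1133]
orientation: [-0.053, 0.999, -0.0, 0.001]
wrist_force: [-5.0, -2.2, 3.2]
width: 0.0385
finger_force: 97.9
shift [-1.8 -0.  -6.7] twist -0.22 F [-5.  -2.2  3.2] w 0.0385 t 30.15 tilt [ 0.001 -0.001 -1.   ]
```

```bash
python3 -m inch '[1,0,4,0,0.5,0,3,0,0,0,0,0]'; python3 -m inch '[0,0,3,0,0,0,0,0]'
```

```text
clock: 30.45
position: [0.4, -0.2142, 0.1084]
orientation: [-0.053, 0.999, -0.001, 0.002]
wrist_force: [-9.3, 0.6, 20.9]
width: 0.0387
finger_force: 100.5
clock: 30.65
position: [0.4001, -0.2143, 0.1082]
orientation: [-0.053, 0.999, -0.001, 0.002]
wrist_force: [-16.6, 5.7, 46.8]
width: 0.0388
finger_force: 103.2
```

```bash
python3 -m inch '[0,0,-4,0,-1,0,-2,0,0,0,0,0]'; python3 -m inch '[0,0,0,0,0,0,0,0,0,0,0,0,0,0,0,0,0,0,0,0]' 1; python3 -m inch '[0,0,-30,0,0,0,-45,0,0,0,-45,0,0,0,-45,0,0,0,-30,0]'; python3 -m inch '[45,0,0,0,40,0,0,0,0,0,0,0]'; python3 - <<'E'
from h import *
for n in('top','scene'):
    c=imaging.camera_params(n); p,d=imaging.capture(n); np.savez(n+'9.npz',p=p,d=d,**c); cv2.imwrite(f'pics/{n}9.png',p[:,:,::-1])
    P,C,u,v=load(n+'9'); L=loc(P,BIN); r=np.hypot(L[:,0],L[:,2]-.07)
    m=(abs(L[:,1])<.03)&(r>.178)&(r<.21)&(L[:,2]>.07)&(L[:,2]<.2)&(L[:,0]<-.1); H=L[m]
    if len(H): print(n,len(H),'handle',np.percentile(H,[3,50,97],axis=0).round(4),'ang',np.median(np.arctan2(H[:,2]-.07,-H[:,0])))
n='wrist';c=imaging.camera_params(n); p,d=imaging.capture(n); np.savez('w9.npz',p=p,d=d,**c); cv2.imwrite('pics/w9.png',p[:,:,::-1])
P,C,u,v=wcloud(np.load('w9.npz')); L=loc(P,BIN); r=np.hypot(L[:,0],L[:,2]-.07)
m=(abs(L[:,1])<.019)&(r>.178)&(r<.21)&(L[:,2]>.09)&(L[:,2]<.2)&(L[:,0]<-.1); H=L[m]
if len(H): print(len(H),'handle',np.percentile(H,[3,50,97],axis=0).round(4))
E
```

```text
clock: 30.95
position: [0.4003, -0.2142, 0.1096]
orientation: [-0.053, 0.999, -0.001, 0.0]
wrist_force: [-6.0, -2.2, 7.6]
width: 0.0389
finger_force: 99.2
clock: 31.45
position: [0.4007, -0.2128, 0.1086]
orientation: [-0.054, 0.999, 0.001, 0.001]
wrist_force: [-0.1, -0.1, -0.1]
width: 0.0851
finger_force: 0.0
clock: 31.95
position: [0.401, -0.2137, 0.3071]
orientation: [-0.054, 0.999, -0.0, 0.002]
wrist_force: [0.6, -1.0, -0.1]
width: 0.0854
finger_force: 0.0
clock: 32.25
position: [0.3126, -0.2219, 0.3039]
orientation: [-0.052, 0.999, 0.001, 0.0]
wrist_force: [0.4, -0.2, -0.2]
width: 0.0852
finger_force: 0.0
top 70 handle [[-0.1914 -0.0216  0.1193]
 [-0.1837 -0.0016  0.1274]
 [-0.1717  0.0157  0.1341]] ang 0.302035435734068
scene 81 handle [[-0.1909 -0.0186  0.1165]
 [-0.1806  0.0019  0.1265]
 [-0.1725  0.0203  0.1332]] ang 0.301358080664829
508 handle [[-0.1915 -0.0166  0.1169]
 [-0.1867 -0.0003  0.126 ]
 [-0.1726  0.0177  0.1288]]
```

View pics/scene9.png

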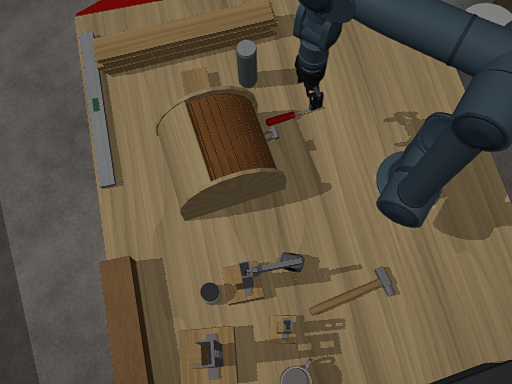

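View pics/top9.png

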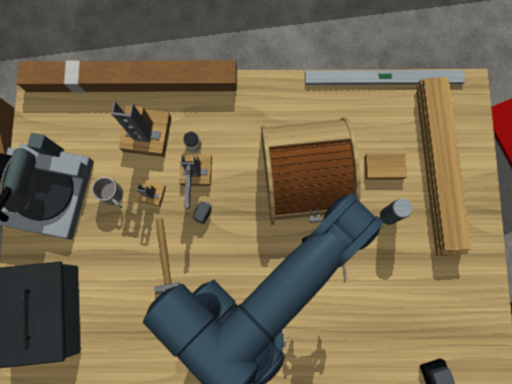

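Both views show the cover shut: the bar centre is at z≈0.1195, against 0.1192 nominal. The bracket hangs on the upright at top px (187,185), and the tools look undisturbed. I'll do one last check of the bracket height and of the objects, then hand in.

```bash
python3 - <<'E'
from h import *
ok=True
for n in('top','scene'):
    P,C,u,v=load(n+'9'); L=loc(P,UP); k=L[(L[:,0]>-.12)&(L[:,0]<-.01)&(abs(L[:,1])<.008)&(L[:,2]>.15)]
    q=np.polyfit(k[:,0],k[:,2],1); z=np.median(k[:,2]); print(n,len(k),z,'slope',q[0]); ok&=.196<z<.207
    a,b=np.load(n+'0.npz')['d'],np.load(n+'9.npz')['d']; 
    if n=='scene':
        m=(abs(a-b)>.01)&(a>0)&(b>0); m[:,300:]=0; print('changed px blobs',[tuple(s) for s in cv2.connectedComponentsWithStats(m.astype(np.uint8))[2][1:] if s[4]>8])
print(ok)
if ok: print(bot.hand_in())
E
```

```text
top 106 0.19868246357424335 slope 0.04426208127010904
scene 282 0.197575266303763 slope -0.001123864720924256
changed px blobs [(np.int32(0), np.int32(0), np.int32(101), np.int32(132), np.int32(3100)), (np.int32(99), np.int32(0), np.int32(11), np.int32(15), np.int32(42)), (np.int32(116), np.int32(0), np.int32(10), np.int32(8), np.int32(23)), (np.int32(127), np.int32(0), np.int32(7), np.int32(7), np.int32(23)), (np.int32(292), np.int32(0), np.int32(8), np.int32(40), np.int32(183)), (np.int32(70), np.int32(18), np.int32(6), np.int32(8), np.int32(17)), (np.int32(3), np.int32(23), np.int32(4), np.int32(4), np.int32(9)), (np.int32(35), np.int32(24), np.int32(5), np.int32(7), np.int32(10)), (np.int32(0), np.int32(30), np.int32(6), np.int32(14), np.int32(35)), (np.int32(35), np.int32(30), np.int32(12), np.int32(14), np.int32(45)), (np.int32(73), np.int32(40), np.int32(6), np.int32(9), np.int32(15)), (np.int32(46), np.int32(43), np.int32(5), np.int32(9), np.int32(19)), (np.int32(41), np.int32(45), np.int32(4), np.int32(5), np.int32(11)), (np.int32(77), np.int32(49), np.int32(5), np.int32(9),
[... 15215 characters left out ...]
, (np.int32(60), np.int32(371), np.int32(9), np.int32(10), np.int32(22)), (np.int32(80), np.int32(372), np.int32(9), np.int32(12), np.int32(28)), (np.int32(96), np.int32(372), np.int32(10), np.int32(8), np.int32(19)), (np.int32(15), np.int32(374), np.int32(5), np.int32(8), np.int32(14)), (np.int32(28), np.int32(374), np.int32(5), np.int32(5), np.int32(9)), (np.int32(38), np.int32(376), np.int32(8), np.int32(8), np.int32(21)), (np.int32(60), np.int32(376), np.int32(5), np.int32(6), np.int32(12)), (np.int32(107), np.int32(378), np.int32(8), np.int32(6), np.int32(16)), (np.int32(53), np.int32(380), np.int32(6), np.int32(4), np.int32(15))]
True
the job is handed in; nothing more can be done
None
```

The job is handed in after about 32 s of robot time: the cover was rolled open, the long bracket is home in the upright's top two slots, and the cover is fully shut again with the short bracket left in the bin. I judged the clip pushed down from the bracket's seated height and a 40 N press, not by seeing its position, and I saw nothing else on the bench moved.

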